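Load the tablet mill, mesh its lid and hold it down to run

TASK

Get the tablet mill going: stand the steel grinding bowl upright in the round pocket in the middle of the mill, then cover it with the lid, turning the lid until its four ribs drop into the four grooves of the mill's collar, and slide it fully home so that its flange is flush on the collar. The mill runs only while the lid is pushed down against its sprung switch plungers, so finish still gripping the lid by its knob and pressing it fully home, without letting go. Leave the spray bottle, the tape roll and the tablet jar where they are.

Things in the scene. Friction and masses are not known exactly. Their poses are not given: they have to be found in the camera images.
- mill: The tablet mill's motor base: an upright white plastic drum, 120 mm across at the foot, 111 mm at the top, 100 mm high, fixed to the table at a varying place and yaw. Origin: centre of its underside, z up; -x is its front, with a small grey panel. Its open top has, from the middle out: bowl pocket, ring channel for the lid's skirt, grooved collar.
- mill_pocket (a point): On the mill's axis, centre of the floor of its bowl pocket, 78 mm above the table. The round pocket has a 60.4 mm bore and is 22 mm deep; its wall is 4.3 mm thick, its rim level with the collar's top. Round it runs the channel for the lid's skirt, 34.5 to 42.5 mm radius, floor also at 78 mm.
- mill_collar (a point): On the mill's axis, level with the collar's flat top, 100 mm above the table. The collar lies between 42.5 and 55.5 mm radius. Four grooves, 11 mm wide and reaching out to 48.5 mm radius, run down its bore from the top, in the directions +x, +y, -x and -y of the mill's (and this point's) own frame.
- bowl_center (a point): Centre of the loose steel grinding bowl: a plain round open cup 57 mm across, 62 mm high, a blade inside, standing upright on the table. The point is on its axis, 31 mm above its underside, z up. The foot narrows to 53 mm over the lowest 5 mm. About 0.14 kg. Seated, this point is 31 mm above the pocket floor and the bowl stands 40 mm proud of the pocket's rim.
- lid_center (a point): Centre of the loose grey plastic lid, standing upright on its open skirt: on its axis, 51 mm above the skirt's lower edge, z up. 102 mm high, about 0.16 kg. Skirt and cover are 82 mm across (73 mm inside, 62 mm deep), the lowest 4 mm tapered to 79 mm; a 4 mm thick flange, 98 mm across, has its underside 20 mm above the lower edge. Fully home this point is 31 mm above the collar's top.
- lid_ribs (a point): On the lid's axis, level with the lower ends of its four ribs, 6 mm above the skirt's lower edge. The ribs, 8 mm wide (tapered to 5 mm in the lowest 4 mm), reach from the skirt to 46.5 mm radius and up to the flange, along +x, +y, -x, -y of the lid's own frame; a tab on the flange (to 54 mm radius) and a ridge up the cover mark each. Any of the four quarter-turn positions fits.
- lid_knob (a point): On the lid's axis, middle height of its round solid knob, which is 40 mm across and stands 70 to 102 mm above the skirt's lower edge (this point: 86 mm): the place to hold and press the lid. Above the collar's top it is at 80 mm with the ribs resting on the collar out of mesh, 71 mm in mesh and touching the plungers, 66 mm fully home.
- plungers (a joint): Four black sprung switch plungers in the bottoms of the grooves, moving together straight down, in m: 0 = up (tops 9 mm below the collar's top), 0.005 with the lid fully home. They start to give at about 4 N and push back with about 9 N when the lid is home; the lid's weight alone does not move them, and let go it rises 5 mm.
- spray_bottle: Bystander: white spray bottle, 72 mm across, 207 mm high, its trigger head reaching 70 mm out to its own -x; origin at the centre of its underside, z up.
- tape_roll: Bystander: roll of tan packing tape lying flat, 100 mm across, 48 mm high; origin at the centre of its underside, z up.
- tablet_jar: Bystander: white tablet jar with screw cap, 54 mm across, 85 mm high; origin at the centre of its underside, z up.

How it is judged:
On the way, in this order (a step that is already met when the one before it is completed fails the run):
1. the bowl stands upright on the floor of the mill's pocket, let go (horizontal distance between bowl_center and mill below 0.004 m and z of bowl_center in the frame of mill below 0.111 m and angle between bowl_center's own z axis and vertical below 0.07 rad and contact force between the fingers and bowl below 0.2 N), for 0.2 s.
2. the lid is over the bowl and its ribs have dropped into the grooves (horizontal distance between lid_center and mill below 0.005 m and z of lid_center in the frame of mill below 0.1385 m and angle between lid_center's own z axis and vertical below 0.08 rad), for 0.1 s.
At the end, for the whole second after the job is handed in: Bowl upright on the pocket floor (within 2 mm; 4 mm of the axis); lid meshed and home over it (flange within 1.5 mm of the collar, 4 mm of the axis, tilt under 0.05 rad), plungers down over 3.5 mm, lid still gripped by its knob (grasp point within 30 mm of its middle, fingers on it with over 2 N) (horizontal distance between each of bowl_center, lid_center and mill below 0.004 m and z of bowl_center in the frame of mill below 0.111 m and angle between bowl_center's own z axis and vertical below 0.07 rad and z of lid_center in the frame of mill below 0.1325 m and angle between lid_center's own z axis and vertical below 0.05 rad and value of joint plungers above 0.0035 m and contact force between the fingers and lid above 2 N and distance between the grasp point and lid_knob below 0.03 m); the arm keeps its last pose, push and grip.
It fails at once if the spray bottle, the tape roll or the tablet jar is moved by more than 30 mm or knocked over (distance of any of spray_bottle, tape_roll, tablet_jar from where it was at the start of the episode above 0.03 m or angle between any of spray_bottle, tape_roll, tablet_jar's own z axis and vertical above 0.5 rad).
It also fails if it takes over 51 s, if anything falls off the work surface, if the arm or the gripper's body presses on something with over 40 N, if the wrist force passes 120 N, or if a joint passes its speed limit or range.

ROBOT

A 7-joint arm with a two-finger parallel gripper is mounted at the origin on the work surface. World frame = base frame: x ahead of the robot, y to its left, z up, the work surface at z = 0. Lengths are in m, angles in rad, forces in N, time in s.
With the tool pointing down it reaches from about 0.35 to 0.9 m from the base axis. Payload 7.2 kg.
Tool frame: the origin (TCP) lies midway between the tips of the shut fingers; the grasp point (between the pads) lies 19 mm behind it (manip.pinch_z is the distance from the TCP to the grasp point, in m); z points along the fingers, y is the direction in which the jaws open and shut (so a half turn about z gives the same grasp; the last joint's range is limited). The gripper opens to 85 mm and grips with 20 to 120 N. Pads are 22 mm wide; open, the fingers measure 114 mm over their backs; the gripper's body (76 mm by 85 mm) begins 54 mm behind the grasp point. The pads swing forward as they close: fully open they stand 13 mm farther back than shut.
Start: joints at [1.227, 0.411, -0.013, 1.596, 0.006, 1.134, -0.082], TCP at [0.17, -0.601, 0.231] pointing down, gripper open.
Joint ranges: [-2.95, 2.95], [-0.29, 1.99], [-1.47, 1.44], [0.14, 2.54], [-1.03, 4.17], [0.13, 1.85], [-2.86, 2.86]. Speed limits (rad/s): [2.39, 2.39, 3.01, 3.01, 3.14, 3.14, 3.14].

INTERFACE

Orientations are given as a unit quaternion [x, y, z, w].
In Python, from cell import manip, optics gives the robot as it stands.
- The arm moves only by the tool servo_tool, never from a script. Its arguments are lists of equal length, an entry for each row: "hand": the closure in counts, from 0 (fully open) to 255 (shut); "delta_pos": the shift along the world's x, y, z in mm, a list of three; "twist": the turn, a rotation vector about the world's x, y, z in degrees, a list of three. A call has 1 to 10 rows; each row is the pose to reach, as a shift and turn from the pose commanded when the call began; what a row does not reach only later rows make up. A row lasts 1/10 s, in which the tool goes at most 50 mm and 8.59 degrees, less where a joint would pass 70% of its speed; a pose out of reach is approached as far as the arm can. A call with a gripper value outside its range is refused whole. The fingers move at their own pace and stop on an object; "force" is the grip in N (left out, the last holds). Time passes only in rows, so rows that repeat a pose let the fingers close. It gives the time, the measured TCP pose, the force and the opening at its end, in the units of the state.
- manip.get_obs(): the state, without advancing time (a new reading comes with each control period).
- optics.camera(name): name is "scene" or "side" or "wrist"; returns a dict with "pixels" (400x640x3 uint8, red, green, blue), "range_z" (400x640 float32, m along the optical axis (not along the pixel's ray), 0 where there is no reading), "intrinsics" (3x3 intrinsics, pixels), "k1" (the pictures are not rectified: a ray, as slopes to the right and down, at radius r is drawn at 1 + k1 r^2 times it, then the intrinsics apply), "rvec" (rotation vector, rad) and "tvec" (3), from world to camera coordinates, as OpenCV has them; the wrist camera has in their place "hand_eye" (4x4, takes a point from camera to tool coordinates, whose origin is the TCP and whose axes are the flange's). Camera axes: x right, y down, z forward; pixel columns grow to the right and rows downward; lengths in m; the calibration is good to about 2 mm. A picture is of the moment at which its call begins: read the wrist's pose just before it.
- manip.close_job(): hands the job in, once; it reports no verdict.
The state is a dict: "clock": time; "qpos": joint angles; "qvel": joint speeds; "joint_torque": joint torques, N m; "eef_pos": TCP position; "tcp_rot": TCP orientation; "wrist_force": force on the tool from outside, world axes, zero at the start; "moment": the same for the moment, N m; "grip_width": opening from 0.0 (shut) to 1.0 (fully open).
Only numpy, scipy, OpenCV 4.12 (cv2) and the standard library are available. Lean on these libraries where they do the work, as an engineer would, in place of code of your own. Each camera call takes 0.05 s, during which the arm holds its last target. There are 200 camera calls.

## Working session

There is one attempt and no reset: what is moved stays moved. The work goes in short steps, Python scripts to look and compute and a tool call to move; the robot and the scene stay as the last step left them, time stands still between calls to the robot, and variables do not carry over. Pictures are saved under pics/ and viewed, about 8 in all and at most 12, crops included, and the job is handed in when it is done.

Besides the shell and the picture viewer there is one more tool, called after "Emit:" by a JSON object that holds its "api" and its "payload", one argument or row to a line. servo_tool: Moves the arm, as the interface text tells. Its arguments: {"type":"object","properties":{"hand":{"type":"array"},"delta_pos":{"type":"array"},"twist":{"type":"array"},"force":{"type":"number"}},"required":["hand","delta_pos","twist"]}

```bash
mkdir -p pics; ls; cat > h.py <<'E'
import numpy as np, cv2
from scipy.spatial.transform import Rotation as R
from cell import manip, optics
def shot(n):
    o=manip.get_obs(); c=optics.camera(n)
    if 'hand_eye' in c and c['hand_eye'] is not None and 'rvec' not in c:
        T=np.eye(4);T[:3,:3]=R.from_quat(o['tcp_rot']).as_matrix();T[:3,3]=o['eef_pos']
        c['T']=T@np.array(c['hand_eye'])
    else:
        Rm=R.from_rotvec(np.ravel(c['rvec'])).as_matrix();T=np.eye(4);T[:3,:3]=Rm.T;T[:3,3]=-Rm.T@np.ravel(c['tvec']);c['T']=T
    return c
def slopes(c,uv):
    K=np.array(c['intrinsics']);uv=np.atleast_2d(uv).astype(float)
    d=(uv-K[:2,2])/[K[0,0],K[1,1]];s=d.copy()
    for _ in range(20): s=d/(1+c['k1']*(s**2).sum(1,keepdims=True))
    return s
def plane(c,uv,z):
    s=slopes(c,uv);d=np.c_[s,np.ones(len(s))]@c['T'][:3,:3].T;o=c['T'][:3,3]
    return o+d*((z-o[2])/d[:,2])[:,None]
def cloud(c):
    v,u=np.mgrid[:400,:640];s=slopes(c,np.c_[u.ravel(),v.ravel()]);z=c['range_z'].ravel()[:,None]
    return ((np.c_[s,np.ones(len(s))]*z)@c['T'][:3,:3].T+c['T'][:3,3]).reshape(400,640,3)
def circ(p):
    A=np.c_[2*p,np.ones(len(p))];x=np.linalg.lstsq(A,(p**2).sum(1),rcond=None)[0]
    return x[0],x[1],np.sqrt(x[2]+x[0]**2+x[1]**2)
def save(n,im): cv2.imwrite('pics/'+n,cv2.cvtColor(im,cv2.COLOR_RGB2BGR))
E
python3 - <<'E'
from h import *
o=manip.get_obs();print({k:np.round(v,3) for k,v in o.items()}, manip.pinch_z)
ims=[]
for n in('scene','side'):
    c=shot(n);ims.append(c['pixels']);print(n,c['T'][:3].round(3),c['k1'],c['intrinsics']);np.save('pics/'+n+'.npy',cloud(c))
save('a.png',cv2.resize(np.vstack(ims),(480*1,600)))
for i,n in enumerate(('scene','side')): save(n+'0.png',ims[i])
E
```

```text
pics
{'clock': np.float64(0.0), 'qpos': array([ 1.227,  0.412, -0.013,  1.597,  0.006,  1.134, -0.082]), 'qvel': array([-0.002, -0.001,  0.001,  0.   ,  0.001, -0.001,  0.   ]), 'joint_torque': array([-0.0000e+00, -6.0062e+01,  6.8200e-01, -2.9941e+01,  1.4000e-02,
        1.1000e-02,  0.0000e+00]), 'eef_pos': array([ 0.17 , -0.601,  0.23 ]), 'tcp_rot': array([ 0.991,  0.137, -0.   , -0.001]), 'wrist_force': array([-0.123, -0.233, -0.077]), 'moment': array([-0.008,  0.006,  0.026]), 'grip_width': np.float64(1.001)} 0.0187
scene [[-0.675  0.562 -0.478  1.129]
 [ 0.738  0.519 -0.431  0.591]
 [ 0.006 -0.644 -0.765  0.937]] -0.10909838640704853 [[447.28438379   0.         317.43516651]
 [  0.         447.28438379 189.70838961]
 [  0.           0.           1.        ]]
side [[ 0.998 -0.052  0.045  0.536]
 [-0.068 -0.746  0.662 -0.557]
 [-0.001 -0.664 -0.748  0.872]] 0.036398868549960495 [[413.17906128   0.         318.17589773]
 [  0.         413.17906128 205.37426177]
 [  0.           0.           1.        ]]
```

View pics/scene0.png

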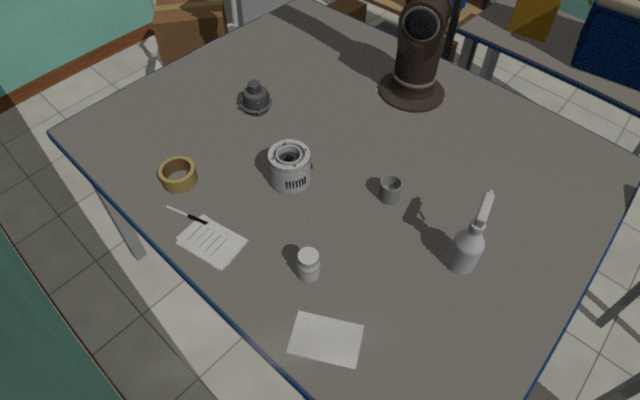

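View pics/side0.png

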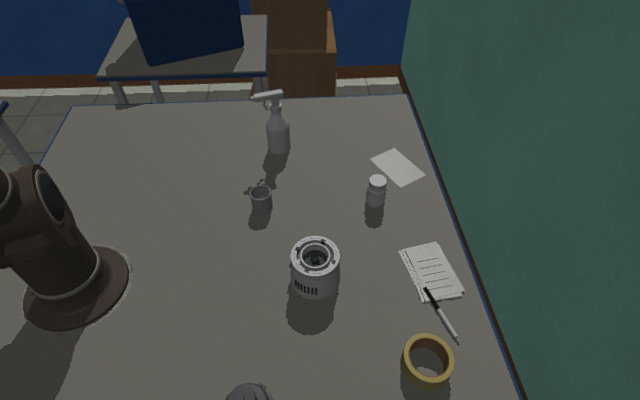

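Scene view: mill at (289,167), bowl at (390,188), lid at (255,98), bottle at (465,245), jar at (309,264), tape at (178,175). In the side view the mill is at (316,268), the bowl at (261,200), and the lid is cut off at the bottom edge (250,395).

```bash
python3 - <<'E'
from h import *
for n,L in (('scene',dict(mill=(289,160),bowl=(390,188),lid=(255,98),bot=(470,240),jar=(309,264),tape=(178,175))),('side',dict(mill=(316,262),bowl=(261,198),bot=(278,130),jar=(376,190),tape=(429,358)))):
    P=np.load('pics/'+n+'.npy')
    m=((P[...,2]>.012)&(P[...,2]<.3)&(P[...,0]>.2)&(P[...,0]<1.1)&(abs(P[...,1])<.8)).astype(np.uint8)
    nl,lab,st,ce=cv2.connectedComponentsWithStats(m)
    for k,(u,v) in L.items():
        w=lab[v-14:v+15,u-14:u+15];w=w[w>0];l=np.bincount(w).argmax();q=P[lab==l];zt=np.percentile(q[:,2],98)
        t={'mill':.1,'bowl':.062,'lid':.102,'jar':.085,'tape':.048}.get(k,.1)
        b=q[abs(q[:,2]-t)<.006][:,:2]
        if len(b)<5: print(n,k,zt,len(b));continue
        print(n,k,'top',zt.round(3),'n',len(b),'hull ctr',np.round(cv2.minEnclosingCircle(b.astype(np.float32))[0],3),round(cv2.minEnclosingCircle(b.astype(np.float32))[1],4),'all bounds',q[:,:2].min(0).round(3),q[:,:2].max(0).round(3))
E
```

```text
scene mill top 0.103 n 666 hull ctr [ 0.566 -0.02 ] 0.0575 all bounds [ 0.509 -0.078] [0.627 0.041]
scene bowl top 0.064 n 113 hull ctr [0.431 0.222] 0.0304 all bounds [0.401 0.192] [0.461 0.251]
scene lid top 0.104 n 90 hull ctr [ 0.42  -0.315] 0.0216 all bounds [ 0.376 -0.349] [ 0.473 -0.265]
scene bot top 0.208 n 199 hull ctr [0.482 0.475] 0.0349 all bounds [0.41  0.439] [0.518 0.51 ]
scene jar top 0.087 n 329 hull ctr [0.75  0.224] 0.0248 all bounds [0.727 0.2  ] [0.778 0.252]
scene tape top 0.051 n 402 hull ctr [ 0.779 -0.244] 0.0514 all bounds [ 0.731 -0.295] [ 0.83  -0.193]
side mill top 0.101 n 902 hull ctr [ 0.564 -0.022] 0.0567 all bounds [ 0.505 -0.083] [0.623 0.034]
side bowl top 0.061 n 84 hull ctr [0.432 0.219] 0.03 all bounds [0.403 0.189] [0.46  0.249]
side bot top 0.206 n 115 hull ctr [0.48  0.467] 0.0343 all bounds [0.411 0.432] [0.516 0.488]
side jar top 0.085 n 193 hull ctr [0.746 0.22 ] 0.0276 all bounds [0.722 0.192] [0.776 0.248]
side tape top 0.05 n 881 hull ctr [ 0.778 -0.246] 0.0513 all bounds [ 0.727 -0.297] [ 0.828 -0.198]
```

Emit:
{"api": "servo_tool", "payload": {
  "hand": [0,0,0,0,0,0,0,0,0,0],
  "delta_pos": [
    [20,20,40],
    [50,50,80],
    [80,80,110],
    [110,110,110],
    [140,140,110],
    [170,175,110],
    [200,210,110],
    [225,250,110],
    [250,286,110],
    [250,286,110]
  ],
  "twist": [
    [0,0,0],
    [0,0,0],
    [0,0,0],
    [0,0,0],
    [0,0,0],
    [0,0,0],
    [0,0,0],
    [0,0,0],
    [0,0,0],
    [0,0,0]
  ]
}}

```text
clock: 1.1
eef_pos: [0.424, -0.309, 0.3413]
tcp_rot: [0.99, 0.142, 0.001, -0.001]
wrist_force: [-0.6, -0.1, 0.3]
grip_width: 0.999
```

```bash
python3 - <<'E'
from h import *
c=shot('wrist');o=manip.get_obs();print(o['clock'],o['eef_pos'],np.round(c['hand_eye'],4),c['T'].round(3),c['intrinsics'],c['k1'],o['wrist_force'])
P=cloud(c);np.savez('pics/w1.npz',P=P,im=c['pixels'],T=c['T']);save('w1.png',c['pixels'])
for z in(.102,.022): 
  b=P[(abs(P[...,2]-z)<.004)][:,:2];print(z,len(b),b.mean(0) if len(b) else '')
E
```

```text
1.15 [ 0.42196388 -0.31229879  0.34117221] [[ 1.000e-04 -9.452e-01 -3.264e-01  8.480e-02]
 [ 1.000e+00  2.000e-04 -1.000e-04  1.600e-03]
 [ 1.000e-04 -3.264e-01  9.452e-01 -1.442e-01]
 [ 0.000e+00  0.000e+00  0.000e+00  1.000e+00]] [[ 0.282 -0.907 -0.312  0.506]
 [-0.959 -0.267 -0.089 -0.287]
 [-0.002  0.324 -0.946  0.486]
 [ 0.     0.     0.     1.   ]] [[341.26090923   0.         321.58505022]
 [  0.         341.26090923 198.24946204]
 [  0.           0.           1.        ]] -0.05621154066491799 [-1.14892896 -0.93382252 -0.92059928]
0.102 1629 [ 0.39697743 -0.19661663]
0.022 1094 [ 0.21400742 -0.10021659]
```

View pics/w1.png

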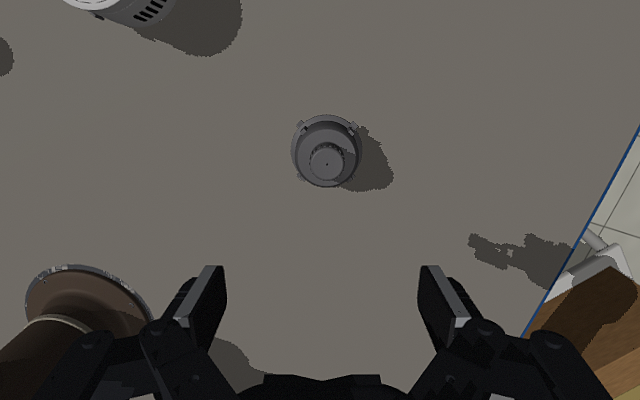

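The lid is at (327,163), with its tabs near (300,127), (353,127) and (301,178). I'll compute its axis and tab angles.

```bash
cat >> h.py <<'E'
def lidfit(P,g,zb=0.):
    d=np.hypot(P[...,0]-g[0],P[...,1]-g[1])<.065
    k=P[d&(P[...,2]>zb+.097)][:,:2];kc=cv2.minEnclosingCircle(k.astype(np.float32));c=np.array(kc[0])
    f=d&(abs(P[...,2]-zb-.024)<.007);q=P[f][:,:2]-c;r=np.hypot(*q.T)
    ring=q[(r<.0495)&(r>.042)]; 
    t=q[(r>.0505)&(r<.056)];a=np.degrees(np.arctan2(t[:,1],t[:,0]))
    ph=np.degrees(np.angle(np.exp(4j*np.radians(a)).mean()))/4
    return c,kc[1],k.mean(0),ph,abs(np.exp(4j*np.radians(a)).mean()),np.histogram(a%360,36,(0,360))[0]
E
python3 - <<'E'
from h import *
P=np.load('pics/w1.npz')['P'];print(lidfit(P,(.42,-.315)))
E
```

```text
(array([ 0.42188352, -0.31439435]), 0.06506209075450897, array([ 0.43490362, -0.31331102]), np.float64(-27.30603704897865), np.float64(0.7028077770288622), array([ 0,  0,  0,  0,  0,  3,  2,  0,  0,  0,  0,  0,  0,  0,  3,  8,  0,
        0,  0,  0,  0,  0,  0,  0, 10,  4,  4,  5,  0,  2,  0,  0, 19,  7,
        0,  0]))
```

Emit:
{"api": "servo_tool", "payload": {
  "hand": [0,0,0,0,0,0,0,0,0,0],
  "delta_pos": [
    [10,40,0],
    [20,80,0],
    [30,120,0],
    [40,160,0],
    [50,195,0],
    [60,230,0],
    [70,260,0],
    [80,285,0],
    [85,291,0],
    [85,291,0]
  ],
  "twist": [
    [0,0,0],
    [0,0,0],
    [0,0,0],
    [0,0,0],
    [0,0,0],
    [0,0,0],
    [0,0,0],
    [0,0,0],
    [0,0,0],
    [0,0,0]
  ]
}}

```text
clock: 2.15
eef_pos: [0.5055, -0.0248, 0.3409]
tcp_rot: [0.99, 0.138, -0.0, -0.0]
wrist_force: [-0.5, -1.3, 0.8]
grip_width: 1.001
```

Emit:
{"api": "servo_tool", "payload": {
  "hand": [0,0],
  "delta_pos": [
    [0,0,0],
    [0,0,0]
  ],
  "twist": [
    [0,0,0],
    [0,0,0]
  ]
}}

```text
clock: 2.35
eef_pos: [0.5049, -0.0263, 0.3411]
tcp_rot: [0.991, 0.136, -0.0, 0.0]
wrist_force: [1.0, -0.7, 0.8]
grip_width: 0.998
```

```bash
python3 - <<'E'
from h import *
c=shot('wrist');o=manip.get_obs();print(o['clock'],o['eef_pos'],o['tcp_rot'])
P=cloud(c);np.savez('pics/w2.npz',P=P,im=c['pixels'],T=c['T']);
im=c['pixels'];g=np.hypot(P[...,0]-.565,P[...,1]+.021)<.07
v,u=np.where(g);print(u.min(),u.max(),v.min(),v.max())
save('w2.png',cv2.resize(im[max(v.min()-10,0):v.max()+10,max(u.min()-10,0):u.max()+10],None,fx=4,fy=4,interpolation=cv2.INTER_CUBIC)[:600,:800])
top=P[g&(abs(P[...,2]-.1)<.005)][:,:2];print(len(top),cv2.minEnclosingCircle(top.astype(np.float32)))
E
```

```text
2.4 [ 0.50487877 -0.02606038  0.34122111] [ 9.90675566e-01  1.36241811e-01 -1.70423202e-04  2.48780365e-04]
1 639 0 399
4146 ((0.5643323063850403, -0.021528983488678932), 0.05605906993150711)
```

View pics/w2.png

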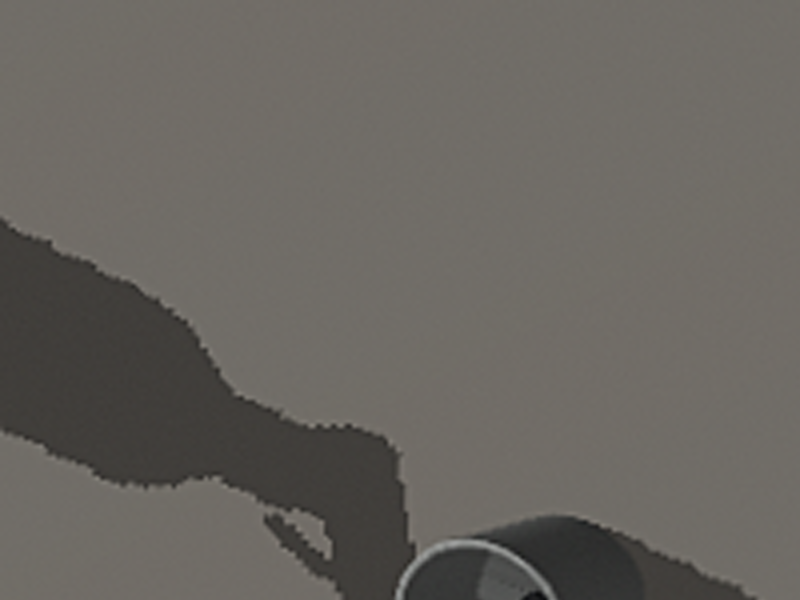

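That crop missed the mill (the mask caught gripper pixels). I'll read the groove and tab angles from the depth instead.

```bash
sed -i 's/P\[\.\.\.,2\]>zb+\.097)/abs(P[...,2]-zb-.102)<.005)/' h.py; cat >> h.py <<'E'
def proj(c,X):
    Y=(np.atleast_2d(X)-c['T'][:3,3])@c['T'][:3,:3];s=Y[:,:2]/Y[:,2:];s=s*(1+c['k1']*(s**2).sum(1,keepdims=True))
    K=np.array(c['intrinsics']);return (s@K[:2,:2].T+K[:2,2]).astype(np.float32)
def top(c,x,y,z,half=.065,px=.00025):
    g=np.arange(-half,half,px);X,Y=np.meshgrid(x+g,y-g)   # image: right=+x, up=+y
    m=proj(c,np.c_[X.ravel(),Y.ravel(),np.full(X.size,z)]).reshape(*X.shape,2)
    return cv2.remap(c['pixels'],m,None,cv2.INTER_LINEAR)
E
python3 - <<'E'
from h import *
P=np.load('pics/w1.npz')['P'];print(lidfit(P,(.42,-.315)))
c=shot('wrist');P=cloud(c)
x,y=.5643,-.0215
d=np.hypot(P[...,0]-x,P[...,1]-y)
t=P[(d<.06)&(abs(P[...,2]-.1)<.003)][:,:2];print(cv2.minEnclosingCircle(t.astype(np.float32)))
g=P[(d>.0435)&(d<.0478)&(P[...,2]>.07)&(P[...,2]<.0965)]
a=np.degrees(np.arctan2(g[:,1]-y,g[:,0]-x));print(len(g),np.histogram(a%360,36,(0,360))[0]);w=np.exp(4j*np.radians(a)).mean();print(np.degrees(np.angle(w))/4,abs(w))
im1=top(c,x,y,.1)
d=dict(np.load('pics/w1.npz'));d.update(pixels=d['im'],intrinsics=c['intrinsics'],k1=c['k1'])
im2=top(d,.422,-.314,.024,.075,.00015*2)
save('tops.png',np.hstack([im1[:500,:500],im2[:520,:500].copy()[:min(len(im1),500)] if len(im2)>=len(im1) else cv2.resize(im2,(len(im1),len(im1)))]) if False else np.hstack([cv2.resize(im1,(400,400)),cv2.resize(im2,(400,400))]))
E
```

```text
(array([ 0.42110875, -0.31704217]), 0.020978886634111404, array([ 0.42203479, -0.31678791]), np.float64(-29.593926327267937), np.float64(0.9758730756184608), array([ 0,  0,  0,  0,  0, 11, 11,  0,  0,  0,  0,  0,  0,  0, 10,  3,  0,
        0,  0,  0,  0,  0,  0,  2, 11,  0,  0,  0,  0,  0,  0,  0, 10, 11,
        0,  0]))
((0.5644545555114746, -0.021401556208729744), 0.05597670003771782)
162 [ 0  0  0  0  0 11 29  0  0  0  0  0  0  0 12 24  0  0  0  0  0  0  0 12
 26  0  0  0  0  0  4  0 17 27  0  0]
-27.92508737490847 0.9325919540826761
```

View pics/tops.png

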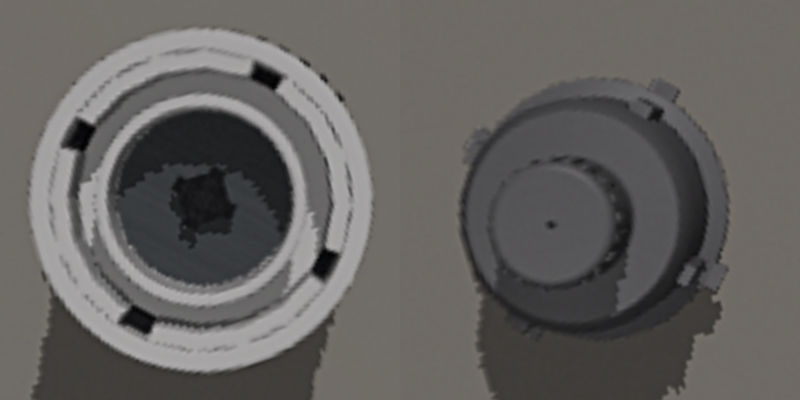

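Mill grooves are at about -28° (mod 90) and lid tabs at about -29.5°. The mill axis is (0.5645,-0.0214) and the lid axis about (0.421,-0.317). Next I'll hover over the bowl.

Emit:
{"api": "servo_tool", "payload": {
  "hand": [0,0,0,0,0,0,0,0,0,0],
  "delta_pos": [
    [-10,40,0],
    [-20,80,0],
    [-30,120,-20],
    [-40,155,-50],
    [-50,190,-80],
    [-60,220,-110],
    [-70,243,-130],
    [-74,247,-140],
    [-74,247,-140],
    [-74,247,-140]
  ],
  "twist": [
    [0,0,0],
    [0,0,0],
    [0,0,0],
    [0,0,0],
    [0,0,0],
    [0,0,0],
    [0,0,0],
    [0,0,0],
    [0,0,0],
    [0,0,0]
  ]
}}

```text
clock: 3.45
eef_pos: [0.4322, 0.2214, 0.2019]
tcp_rot: [0.991, 0.137, 0.0, 0.0]
wrist_force: [0.1, -0.8, -0.2]
grip_width: 0.998
```

Emit:
{"api": "servo_tool", "payload": {
  "hand": [0],
  "delta_pos": [
    [0,0,0]
  ],
  "twist": [
    [0,0,0]
  ]
}}

```text
clock: 3.55
eef_pos: [0.4325, 0.2215, 0.2023]
tcp_rot: [0.991, 0.136, 0.001, 0.0]
wrist_force: [0.4, 0.4, 0.1]
grip_width: 1.0
```

```bash
python3 - <<'E'
from h import *
c=shot('wrist');o=manip.get_obs();print(o['clock'],o['eef_pos'],o['tcp_rot'])
P=cloud(c);d=np.hypot(P[...,0]-.431,P[...,1]-.221)
t=P[(d<.045)&(abs(P[...,2]-.062)<.004)][:,:2];print(len(t),cv2.minEnclosingCircle(t.astype(np.float32)),circ(t))
save('w3.png',c['pixels'])
E
```

```text
3.6 [0.43244184 0.2215924  0.20229987] [9.90668193e-01 1.36292356e-01 9.59235071e-04 6.99053557e-05]
770 ((0.4311876893043518, 0.21999788284301758), 0.02868604101240635) (np.float64(0.43157953938316984), np.float64(0.22018522226624068), np.float64(0.026977979855765558))
```

View pics/w3.png

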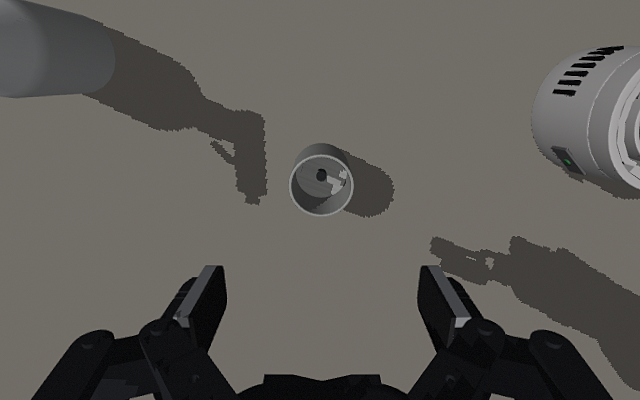

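Bowl rim centre is at (321,185), clean between the jaws. Lower and grasp.

Emit:
{"api": "servo_tool", "payload": {
  "hand": [0,0,0,0,0,0,255,255,255,255],
  "delta_pos": [
    [-1,-1.5,-40],
    [-1,-1.5,-80],
    [-1,-1.5,-120],
    [-1,-1.5,-155],
    [-1,-1.5,-178],
    [-1,-1.5,-178],
    [-1,-1.5,-178],
    [-1,-1.5,-178],
    [-1,-1.5,-178],
    [-1,-1.5,-178]
  ],
  "twist": [
    [0,0,0],
    [0,0,0],
    [0,0,0],
    [0,0,0],
    [0,0,0],
    [0,0,0],
    [0,0,0],
    [0,0,0],
    [0,0,0],
    [0,0,0]
  ],
  "force": 30
}}

```text
clock: 4.6
eef_pos: [0.4316, 0.2214, 0.0251]
tcp_rot: [0.991, 0.137, 0.002, -0.0]
wrist_force: [-1.2, -2.2, 8.2]
grip_width: 0.671
```

Emit:
{"api": "servo_tool", "payload": {
  "hand": [255,255,255,255,255,255,255,255,255,255],
  "delta_pos": [
    [0,0,0],
    [0,0,0],
    [0,0,0],
    [0,0,20],
    [0,0,60],
    [0,0,110],
    [0,0,150],
    [0,0,180],
    [0,0,180],
    [0,0,180]
  ],
  "twist": [
    [0,0,0],
    [0,0,0],
    [0,0,0],
    [0,0,0],
    [0,0,0],
    [0,0,0],
    [0,0,0],
    [0,0,0],
    [0,0,0],
    [0,0,0]
  ]
}}

```text
clock: 5.6
eef_pos: [0.4305, 0.2209, 0.2043]
tcp_rot: [0.991, 0.137, 0.001, 0.0]
wrist_force: [-0.5, -0.1, -1.6]
grip_width: 0.674
```

```bash
cat >> h.py <<'E'
def rimfit(c,z,g,R=.0285):
    P=cloud(c);d=np.hypot(P[...,0]-g[0],P[...,1]-g[1]);m=(d<R+.01)&(abs(P[...,2]-z)<.012)
    return P[m]
E
python3 - <<'E'
from h import *
c=shot('wrist');o=manip.get_obs();print(o['clock'],o['eef_pos'],o['tcp_rot'],o['grip_width'],o['wrist_force'])
P=cloud(c);d=np.hypot(P[...,0]-o['eef_pos'][0],P[...,1]-o['eef_pos'][1])
im=cv2.cvtColor(c['pixels'],cv2.COLOR_RGB2BGR)
z=P[...,2][(d<.035)&(P[...,2]>.1)];print(np.histogram(z,12))
save('w4.png',c['pixels'])
E
```

```text
5.65 [0.42995442 0.22060133 0.20322522] [9.90531225e-01 1.37287118e-01 2.11437637e-04 3.07543898e-04] 0.6692970616423787 [-0.74555339  0.18329513 -1.66158858]
(array([ 513, 3336, 3186, 2829, 3402, 4160, 5063,  369,  687,  553, 4026,
       4170]), array([0.18494479, 0.19400607, 0.20306735, 0.21212862, 0.2211899 ,
       0.23025117, 0.23931245, 0.24837373, 0.257435  , 0.26649628,
       0.27555756, 0.28461883, 0.29368011]))
```

View pics/w4.png

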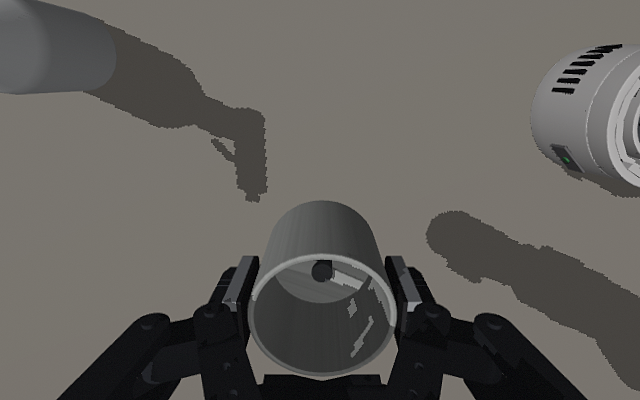

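The bowl hangs upright between the pads, with its rim spanning columns 249–396 and rows 252–378. Casting those onto the rim plane gives its offset in the tool frame.

```bash
python3 - <<'E'
from h import *
c=shot('wrist');o=manip.get_obs();e=o['eef_pos']
P=cloud(c);d=np.hypot(P[...,0]-e[0],P[...,1]-e[1])
z=P[...,2][(d<.033)&(abs(P[...,2]-.241)<.012)]
h,b=np.histogram(z,24,(.229,.253));print(h)
zr=e[2]+.038
p=plane(c,[(249,312),(396,312),(321,252),(321,378)],zr);print(e,p.round(4),circ(p[:,:2]))
m=(d<.033)&(abs(P[...,2]-zr)<.004)
print(cv2.minEnclosingCircle(P[m][:,:2].astype(np.float32)),zr)
E
```

```text
[ 402  427  413  422  474  453  435  464  473  503  588 1105 1716  363
   90  101  110  310  203   35   35   18    3    7]
[0.42962449 0.22049984 0.20258696] [[0.4253 0.2461 0.2406]
 [0.4404 0.1926 0.2406]
 [0.4572 0.2269 0.2406]
 [0.4009 0.211  0.2406]] (np.float64(0.4291411942753415), np.float64(0.21834929721993313), np.float64(0.028667695752915903))
((0.4304839074611664, 0.22068634629249573), 0.03270958364009857) 0.24058696236755034
```

Emit:
{"api": "servo_tool", "payload": {
  "hand": [255,255,255,255,255,255,255,255,255,255],
  "delta_pos": [
    [15,-30,0],
    [30,-60,0],
    [50,-95,0],
    [70,-130,0],
    [90,-165,0],
    [110,-200,0],
    [125,-225,0],
    [135,-241,0],
    [135,-241,-20],
    [135,-241,-50]
  ],
  "twist": [
    [0,0,0],
    [0,0,0],
    [0,0,0],
    [0,0,0],
    [0,0,0],
    [0,0,0],
    [0,0,0],
    [0,0,0],
    [0,0,0],
    [0,0,0]
  ]
}}

```text
clock: 6.7
eef_pos: [0.5661, -0.0197, 0.1531]
tcp_rot: [0.991, 0.137, 0.001, -0.0]
wrist_force: [0.3, 0.4, -1.3]
grip_width: 0.671
```

Emit:
{"api": "servo_tool", "payload": {
  "hand": [255,255],
  "delta_pos": [
    [0,0,0],
    [0,0,0]
  ],
  "twist": [
    [0,0,0],
    [0,0,0]
  ]
}}

```text
clock: 6.9
eef_pos: [0.5645, -0.019, 0.1529]
tcp_rot: [0.99, 0.138, -0.001, -0.0]
wrist_force: [0.5, 0.2, -0.7]
grip_width: 0.676
```

```bash
python3 - <<'E'
from h import *
o=manip.get_obs();c=shot('wrist');e=o['eef_pos'];print(o['clock'],e,o['tcp_rot'],o['wrist_force'])
P=cloud(c);d=np.hypot(P[...,0]-.5645,P[...,1]+.0205)
q=P[(d>.04)&(d<.06)&(abs(P[...,2]-.1)<.0025)][:,:2]
h=cv2.convexHull(q.astype(np.float32))[:,0];r=np.hypot(h[:,0]-.5645,h[:,1]+.0205);h=h[r>.053];print(len(h),circ(h.astype(float)))
for n in ('scene','side'):
    s=shot(n);Q=cloud(s);d=np.hypot(Q[...,0]-e[0],Q[...,1]-e[1])
    b=Q[(d<.05)&(Q[...,2]>.112)&(Q[...,2]<.13)][:,:2];m=Q[(d<.07)&(Q[...,2]>.02)&(Q[...,2]<.095)]
    def fr(b,r,x):
        from scipy.optimize import least_squares
        return least_squares(lambda x:np.hypot(b[:,0]-x[0],b[:,1]-x[1])-r,x,loss='soft_l1',f_scale=.002).x
    print(n,len(b),'bowl',fr(b,.0285,e[:2]).round(4),'mill',fr(m[:,:2],.060-(m[:,2])*.045,e[:2]).round(4))
E
```

```text
6.9 [ 0.56451064 -0.01898395  0.15285588] [ 9.90411650e-01  1.38142269e-01 -1.11982259e-03 -4.72776995e-04] [ 0.45642371  0.17953675 -0.6984747 ]
62 (np.float64(0.5646472623122591), np.float64(-0.02149320257280163), np.float64(0.05552693337528703))
scene 3 bowl [ 0.5622 -0.0224] mill [ 0.5645 -0.0207]
side 2 bowl [ 0.5749 -0.018 ] mill [ 0.5644 -0.0207]
```

Emit:
{"api": "servo_tool", "payload": {
  "hand": [255,255,255,255,255,255,255],
  "delta_pos": [
    [0,-1,-12],
    [0,-1,-22],
    [0,-1,-27],
    [0,-1,-31],
    [0,-1,-35],
    [0,-1,-38],
    [0,-1,-38]
  ],
  "twist": [
    [0,0,0],
    [0,0,0],
    [0,0,0],
    [0,0,0],
    [0,0,0],
    [0,0,0],
    [0,0,0]
  ]
}}

```text
clock: 7.75
eef_pos: [0.565, -0.0208, 0.1149]
tcp_rot: [0.99, 0.138, -0.0, -0.0]
wrist_force: [-0.2, 0.5, -0.7]
grip_width: 0.671
```

Underside is at about 91 mm with no contact force, so it is in the pocket. Lower it to the floor.

Emit:
{"api": "servo_tool", "payload": {
  "hand": [255,255,255,255,255],
  "delta_pos": [
    [0,0,-4],
    [0,0,-8],
    [0,0,-11],
    [0,0,-12.5],
    [0,0,-12.5]
  ],
  "twist": [
    [0,0,0],
    [0,0,0],
    [0,0,0],
    [0,0,0],
    [0,0,0]
  ]
}}

```text
clock: 8.25
eef_pos: [0.5652, -0.0207, 0.1032]
tcp_rot: [0.99, 0.138, -0.0, 0.0]
wrist_force: [-2.2, 0.1, 3.7]
grip_width: 0.673
```

Emit:
{"api": "servo_tool", "payload": {
  "hand": [0,0,0,0,0,0,0,0,0,0],
  "delta_pos": [
    [0,0,0],
    [0,0,0],
    [0,0,0],
    [0,0,0],
    [0,0,0],
    [0,0,20],
    [0,0,60],
    [0,0,110],
    [0,0,140],
    [0,0,140]
  ],
  "twist": [
    [0,0,0],
    [0,0,0],
    [0,0,0],
    [0,0,0],
    [0,0,0],
    [0,0,0],
    [0,0,0],
    [0,0,0],
    [0,0,0],
    [0,0,0]
  ]
}}

```text
clock: 9.25
eef_pos: [0.5676, -0.0205, 0.2478]
tcp_rot: [0.991, 0.137, 0.004, 0.001]
wrist_force: [0.7, 0.4, -0.9]
grip_width: 0.998
```

Emit:
{"api": "servo_tool", "payload": {
  "hand": [0],
  "delta_pos": [
    [0,0,0]
  ],
  "twist": [
    [0,0,0]
  ]
}}

```text
clock: 9.35
eef_pos: [0.5653, -0.021, 0.2433]
tcp_rot: [0.991, 0.137, 0.001, 0.0]
wrist_force: [0.1, 0.3, -1.1]
grip_width: 1.002
```

```bash
python3 - <<'E'
from h import *
o=manip.get_obs();c=shot('wrist');e=o['eef_pos'];print(o['clock'],e,o['tcp_rot'])
P=cloud(c);d=np.hypot(P[...,0]-.5645,P[...,1]+.0205)
t=P[(d<.04)&(P[...,2]>.125)&(P[...,2]<.16)];print('rim z',np.percentile(t[:,2],[50,90,98]))
t=t[abs(t[:,2]-.14)<.003][:,:2];print(len(t),cv2.minEnclosingCircle(t.astype(np.float32)))
q=P[(d>.04)&(d<.06)&(abs(P[...,2]-.1)<.0025)][:,:2];h=cv2.convexHull(q.astype(np.float32))[:,0];h=h[np.hypot(h[:,0]-.5645,h[:,1]+.0205)>.053];print(circ(h.astype(float)))
x,y,_=circ(h.astype(float))
d=np.hypot(P[...,0]-x,P[...,1]-y)
g=P[(d>.0435)&(d<.0478)&(P[...,2]>.07)&(P[...,2]<.0965)]
a=np.degrees(np.arctan2(g[:,1]-y,g[:,0]-x));print(np.histogram(a%360,36,(0,360))[0])
im=top(c,x,y,.1);im2=top(c,x,y,.14)
save('w5.png',np.hstack([cv2.resize(im,(400,400)),cv2.resize(im2,(400,400))]))
E
```

```text
9.35 [ 0.56534422 -0.02103433  0.24326437] [9.90524779e-01 1.37332241e-01 6.37407551e-04 3.32915713e-04]
rim z [0.13948497 0.1420119  0.14261366]
948 ((0.5648341178894043, -0.02220538817346096), 0.028797002509236336)
(np.float64(0.5645682939388302), np.float64(-0.021501527372277784), np.float64(0.055494533020375963))
[ 0  0  0  0  0 10 44  0  0  0  0  0  0  0 13 30  0  0  0  0  0  0  0 11
 28  0  0  0  0  0  0  0 25 33  0  0]
```

View pics/w5.png

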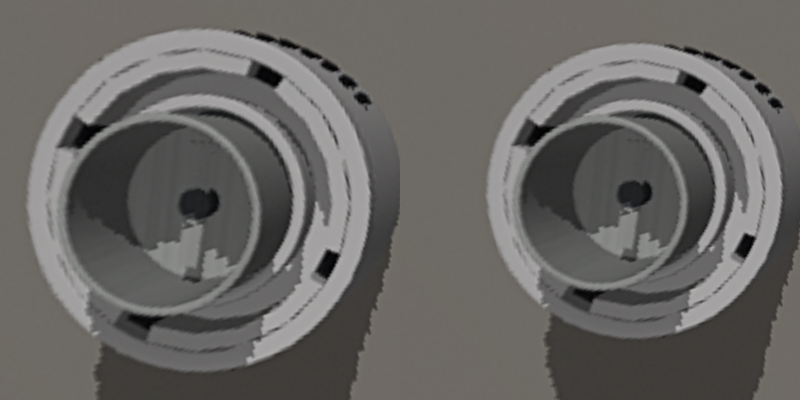

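Bowl is seated: rim at z = 0.140 and concentric within 1 mm. Grooves are at about -27.6°. Now the lid.

Emit:
{"api": "servo_tool", "payload": {
  "hand": [0,0,0,0,0,0,0,0,0,0],
  "delta_pos": [
    [-15,-30,0],
    [-32,-65,0],
    [-50,-103,0],
    [-68,-141,0],
    [-87,-180,0],
    [-105,-217,0],
    [-122,-252,0],
    [-135,-280,0],
    [-144,-296,0],
    [-144,-296,0]
  ],
  "twist": [
    [0,0,0],
    [0,0,0],
    [0,0,0],
    [0,0,0],
    [0,0,0],
    [0,0,0],
    [0,0,0],
    [0,0,0],
    [0,0,0],
    [0,0,0]
  ]
}}

```text
clock: 10.4
eef_pos: [0.4186, -0.3193, 0.2409]
tcp_rot: [0.991, 0.135, -0.002, -0.001]
wrist_force: [-0.5, -0.4, 0.4]
grip_width: 1.001
```

Emit:
{"api": "servo_tool", "payload": {
  "hand": [0,0],
  "delta_pos": [
    [0,0,0],
    [0,0,0]
  ],
  "twist": [
    [0,0,0],
    [0,0,0]
  ]
}}

```text
clock: 10.6
eef_pos: [0.4217, -0.3154, 0.2421]
tcp_rot: [0.99, 0.138, -0.0, -0.001]
wrist_force: [-0.6, 0.0, 0.7]
grip_width: 0.996
```

```bash
python3 - <<'E'
from h import *
o=manip.get_obs();c=shot('wrist');e=o['eef_pos'];print(o['clock'],e,o['tcp_rot'])
P=cloud(c);r=lidfit(P,(.421,-.316));print(r)
save('w6.png',top(c,r[0][0],r[0][1],.024,.07,.00025))
E
```

```text
10.6 [ 0.42170559 -0.31535534  0.24212102] [ 9.90372790e-01  1.38424018e-01 -2.28457386e-04 -6.89684794e-04]
(array([ 0.42102799, -0.31735358]), 0.021140024065971375, array([ 0.42237657, -0.31678287]), np.float64(-29.48287841682996), np.float64(0.9737662036346956), array([ 0,  0,  0,  0,  0, 17, 18,  0,  0,  0,  0,  0,  0,  0, 12,  2,  0,
        0,  0,  0,  0,  0,  0,  0, 12,  0,  0,  0,  0,  0,  0,  0, 15, 20,
        0,  0]))
```

View pics/w6.png

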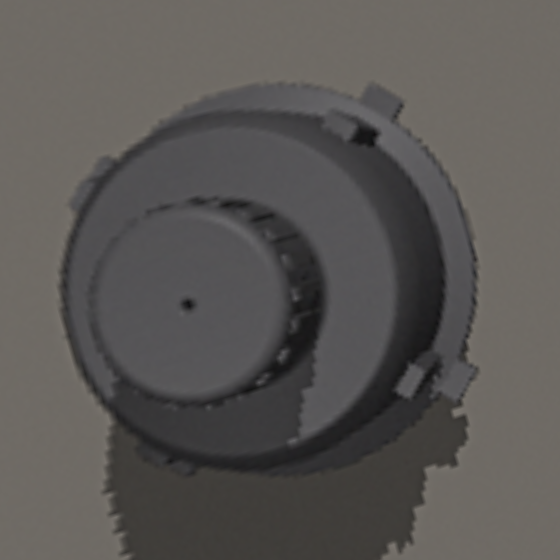

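Lid tabs are at (383,103) and (458,380), giving a lid yaw of about -29.7°, so it needs roughly +2.2°. Grasp the knob.

Emit:
{"api": "servo_tool", "payload": {
  "hand": [0,0,0,0,0,0,255,255,255,255],
  "delta_pos": [
    [-0.5,-0.5,-40],
    [-0.5,-0.5,-80],
    [-0.5,-0.5,-120],
    [-0.5,-0.5,-150],
    [-0.5,-0.5,-171],
    [-0.5,-0.5,-171],
    [-0.5,-0.5,-171],
    [-0.5,-0.5,-171],
    [-0.5,-0.5,-171],
    [-0.5,-0.5,-171]
  ],
  "twist": [
    [0,0,0],
    [0,0,0],
    [0,0,0],
    [0,0,0],
    [0,0,0],
    [0,0,0],
    [0,0,0],
    [0,0,0],
    [0,0,0],
    [0,0,0]
  ],
  "force": 60
}}

```text
clock: 11.65
eef_pos: [0.4215, -0.3177, 0.0733]
tcp_rot: [0.991, 0.137, 0.001, 0.001]
wrist_force: [-1.2, 1.3, 6.2]
grip_width: 0.453
```

Emit:
{"api": "servo_tool", "payload": {
  "hand": [255,255,255,255],
  "delta_pos": [
    [0,0,0],
    [0,0,0],
    [0,0,0],
    [0,0,0]
  ],
  "twist": [
    [0,0,0],
    [0,0,0],
    [0,0,0],
    [0,0,0]
  ]
}}

```text
clock: 12.05
eef_pos: [0.4215, -0.3176, 0.0733]
tcp_rot: [0.99, 0.138, 0.001, 0.001]
wrist_force: [-0.4, 1.9, 4.8]
grip_width: 0.455
```

Emit:
{"api": "servo_tool", "payload": {
  "hand": [255,255,255,255,255,255,255,255],
  "delta_pos": [
    [0,0,10],
    [0,0,40],
    [0,0,80],
    [0,0,125],
    [0,0,165],
    [0,0,195],
    [0,0,207],
    [0,0,207]
  ],
  "twist": [
    [0,0,0],
    [0,0,0],
    [0,0,0],
    [0,0,0],
    [0,0,0],
    [0,0,0],
    [0,0,0],
    [0,0,0]
  ]
}}

```text
clock: 12.85
eef_pos: [0.4211, -0.3177, 0.2805]
tcp_rot: [0.991, 0.137, 0.001, 0.001]
wrist_force: [0.1, 0.2, -2.4]
grip_width: 0.451
```

Emit:
{"api": "servo_tool", "payload": {
  "hand": [255,255,255,255,255,255,255,255,255,255],
  "delta_pos": [
    [15,30,0],
    [32,65,0],
    [50,103,0],
    [68,141,0],
    [87,180,0],
    [105,217,0],
    [122,252,0],
    [135,280,0],
    [143,296,0],
    [143,296,0]
  ],
  "twist": [
    [0,0,0],
    [0,0,0],
    [0,0,0],
    [0,0,0],
    [0,0,0],
    [0,0,0],
    [0,0,0],
    [0,0,1],
    [0,0,2],
    [0,0,2.2]
  ]
}}

```text
clock: 13.85
eef_pos: [0.5636, -0.0187, 0.277]
tcp_rot: [0.987, 0.159, -0.001, -0.001]
wrist_force: [0.4, -0.1, -1.3]
grip_width: 0.449
```

Emit:
{"api": "servo_tool", "payload": {
  "hand": [255,255],
  "delta_pos": [
    [0,0,0],
    [0,0,0]
  ],
  "twist": [
    [0,0,0],
    [0,0,0]
  ]
}}

```text
clock: 14.05
eef_pos: [0.5631, -0.0234, 0.2781]
tcp_rot: [0.988, 0.155, -0.001, 0.0]
wrist_force: [0.4, -0.8, -2.4]
grip_width: 0.45
```

```bash
python3 - <<'E'
from h import *
o=manip.get_obs();c=shot('wrist');e=o['eef_pos'];print(o['clock'],e,o['tcp_rot'],o['grip_width'],o['wrist_force'])
P=cloud(c);r=np.hypot(P[...,0]-e[0],P[...,1]-e[1])
q=P[(r<.06)&(r>.03)&(P[...,2]>.15)&(P[...,2]<.36)];print(np.histogram(q[:,2],21,(.15,.36)))
np.savez('pics/w7.npz',P=P,im=c['pixels'],T=c['T'])
s=shot('side')
im=s['pixels'];p=proj(s,np.array([[.5648,-.02,.18]]))[0].astype(int);print(p)
a=cv2.resize(im[max(0,p[1]-100):p[1]+100,p[0]-100:p[0]+100],(400,400))
save('w7.png',np.hstack([a,cv2.resize(c['pixels'][:,120:520],(400,400))]))
E
```

```text
14.05 [ 0.56309264 -0.0233524   0.27807479] [ 9.87874874e-01  1.55249834e-01 -7.78539794e-04  3.40906561e-04] 0.449884952099698 [ 0.4344233  -0.80651857 -2.44146363]
(array([   0,    0,    0,    0,    0,    0,    0,  453, 2897,  578,  686,
       1809, 4268,   35,  214,  260,  110, 1333, 7096, 4218, 4471]), array([0.15, 0.16, 0.17, 0.18, 0.19, 0.2 , 0.21, 0.22, 0.23, 0.24, 0.25,
       0.26, 0.27, 0.28, 0.29, 0.3 , 0.31, 0.32, 0.33, 0.34, 0.35, 0.36]))
[314 232]
```

View pics/w7.png

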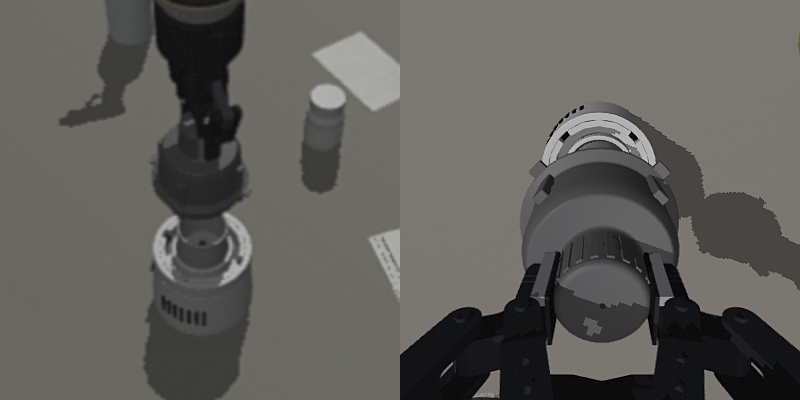

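The lid is held upright, with tabs near (541,172) and (662,170) in the right panel and the mill's grooves at (565,133) and (632,135). I'll compare the angles and centres from depth.

```bash
python3 - <<'E'
from h import *
o=manip.get_obs();c=shot('wrist');e=o['eef_pos'];print(o['clock'],e)
P=cloud(c);zb=e[2]-.0733
d=np.hypot(P[...,0]-e[0],P[...,1]-e[1])
q=P[(d>.043)&(d<.0585)&(abs(P[...,2]-zb-.024)<.005)]
h=q[:,:2]; a=np.degrees(np.arctan2(h[:,1]-e[1],h[:,0]-e[0]));rr=np.hypot(h[:,0]-e[0],h[:,1]-e[1])
print('z',np.median(q[:,2])-zb)
fl=np.array([h[(a>b)&(a<=b+4)][rr[(a>b)&(a<=b+4)].argmax()] for b in range(-110,120,4) if ((a>b)&(a<=b+4)).sum()>3])
from scipy.optimize import least_squares
f=least_squares(lambda x:np.hypot(fl[:,0]-x[0],fl[:,1]-x[1])-.049,e[:2],loss='soft_l1',f_scale=.0005).x
print('flange ctr',f,len(fl))
t=h-f;r=np.hypot(*t.T);t=t[(r>.0505)&(r<.0555)];A=np.degrees(np.arctan2(t[:,1],t[:,0]))
for k in(-30,60): 
    s=A[abs(A-k)<15];print('tab',k,len(s),s.mean() if len(s) else'',(s.min()+s.max())/2 if len(s) else '')
x,y=.5646,-.0215
d=np.hypot(P[...,0]-x,P[...,1]-y)
q=P[(d>.04)&(d<.06)&(abs(P[...,2]-.1)<.003)][:,:2];hh=cv2.convexHull(q.astype(np.float32))[:,0].astype(float);hh=hh[np.hypot(hh[:,0]-x,hh[:,1]-y)>.053]
m=least_squares(lambda p:np.hypot(hh[:,0]-p[0],hh[:,1]-p[1])-.0555,[x,y],loss='soft_l1',f_scale=.0005).x;print('mill',m,len(hh))
d=np.hypot(P[...,0]-m[0],P[...,1]-m[1])
g=P[(d>.044)&(d<.0475)&(P[...,2]>.07)&(P[...,2]<.0965)][:,:2]-m;A=np.degrees(np.arctan2(g[:,1],g[:,0]))
for k in(-30,60):
    s=A[abs(A-k)<12];print('groove',k,len(s),s.mean() if len(s) else'',(s.min()+s.max())/2 if len(s) else '')
print(2*np.degrees(np.arctan2(*o['tcp_rot'][[1,0]])))
# dark-pixel groove centroids
gray=c['pixels'].mean(2);U=proj(c,np.c_[m[0]+.046*np.cos(np.radians(np.arange(-45,80,.5))),m[1]+.046*np.sin(np.radians(np.arange(-45,80,.5))),np.full(250,.1)])
v=cv2.remap(gray.astype(np.float32),U[None],None,cv2.INTER_LINEAR)[0];an=np.arange(-45,80,.5)
for k in(-28,62):
    w=(abs(an-k)<9);print('dark',an[w][v[w]<70],)
E
```

```text
14.15 [ 0.56327942 -0.02307624  0.2785677 ]
z 0.026345288153357543
flange ctr [ 0.56303704 -0.02340986] 49
tab -30 108 -27.136792229463314 -27.452946340806328
tab 60 110 61.95222311914702 62.39135300504128
mill [ 0.56454191 -0.02135065] 46
groove -30 39 -29.41964353764598 -28.876459987113865
groove 60 39 63.79211344342479 63.573147989224765
17.863309143003445
dark [-32.  -31.5 -31.  -30.5 -30.  -29.5 -29.  -28.5 -28.  -27.5 -27.  -26.5
 -26.  -25.5 -25.  -24.5 -24.  -23.5 -23.  -22.5 -22. ]
dark [56.5 57.  57.5 58.  58.5 59.  59.5 60.  60.5 61.  61.5 62.  62.5 63.
 63.5 64.  64.5 65.  65.5 66.  66.5 67.  67.5 68. ]
```

Lid tabs and grooves agree at about -27.6°. The lid needs +1.5, +2.3 mm. Descend to just above the collar.

Emit:
{"api": "servo_tool", "payload": {
  "hand": [255,255,255,255,255,255,255,255],
  "delta_pos": [
    [1.5,2.3,-10],
    [1.5,2.3,-30],
    [1.5,2.3,-50],
    [1.5,2.3,-70],
    [1.5,2.3,-85],
    [1.5,2.3,-97],
    [1.5,2.3,-97],
    [1.5,2.3,-97]
  ],
  "twist": [
    [0,0,0],
    [0,0,0],
    [0,0,0],
    [0,0,0],
    [0,0,0],
    [0,0,0],
    [0,0,0],
    [0,0,0]
  ]
}}

```text
clock: 15.0
eef_pos: [0.5655, -0.019, 0.1821]
tcp_rot: [0.988, 0.157, 0.0, -0.0]
wrist_force: [0.7, -0.0, -2.3]
grip_width: 0.452
```

Emit:
{"api": "servo_tool", "payload": {
  "hand": [255],
  "delta_pos": [
    [0,0,0]
  ],
  "twist": [
    [0,0,0]
  ]
}}

```text
clock: 15.1
eef_pos: [0.5658, -0.019, 0.1827]
tcp_rot: [0.988, 0.156, 0.001, 0.0]
wrist_force: [0.2, -0.4, -1.3]
grip_width: 0.453
```

Emit:
{"api": "servo_tool", "payload": {
  "hand": [255,255,255,255,255,255,255],
  "delta_pos": [
    [-0.8,-1.5,0],
    [-0.8,-1.5,-4],
    [-0.8,-1.5,-7],
    [-0.8,-1.5,-10],
    [-0.8,-1.5,-12],
    [-0.8,-1.5,-14],
    [-0.8,-1.5,-14]
  ],
  "twist": [
    [0,0,0],
    [0,0,0],
    [0,0,0],
    [0,0,0],
    [0,0,0],
    [0,0,0],
    [0,0,0]
  ]
}}

```text
clock: 15.8
eef_pos: [0.5643, -0.0206, 0.1675]
tcp_rot: [0.988, 0.156, -0.0, -0.0]
wrist_force: [1.0, -0.7, -2.3]
grip_width: 0.453
```

In the channel with no load. Ribs should enter the grooves now.

Emit:
{"api": "servo_tool", "payload": {
  "hand": [255,255,255,255],
  "delta_pos": [
    [0,0,-2],
    [0,0,-4],
    [0,0,-6],
    [0,0,-6]
  ],
  "twist": [
    [0,0,0],
    [0,0,0],
    [0,0,0],
    [0,0,0]
  ]
}}

```text
clock: 16.2
eef_pos: [0.5643, -0.0207, 0.1615]
tcp_rot: [0.988, 0.156, -0.0, 0.0]
wrist_force: [0.4, -0.4, -1.8]
grip_width: 0.45
```

No resistance 5 mm below the out-of-mesh height, so it is meshed. Press onto the plungers.

Emit:
{"api": "servo_tool", "payload": {
  "hand": [255,255,255,255,255],
  "delta_pos": [
    [0,0,-2],
    [0,0,-4],
    [0,0,-6],
    [0,0,-8],
    [0,0,-8]
  ],
  "twist": [
    [0,0,0],
    [0,0,0],
    [0,0,0],
    [0,0,0],
    [0,0,0]
  ]
}}

```text
clock: 16.7
eef_pos: [0.5646, -0.0205, 0.1541]
tcp_rot: [0.988, 0.156, 0.0, 0.0]
wrist_force: [-2.7, 0.3, 7.1]
grip_width: 0.452
```

Emit:
{"api": "servo_tool", "payload": {
  "hand": [255,255,255,255],
  "delta_pos": [
    [0,0,-1],
    [0,0,-2],
    [0,0,-2.5],
    [0,0,-2.5]
  ],
  "twist": [
    [0,0,0],
    [0,0,0],
    [0,0,0],
    [0,0,0]
  ],
  "force": 70
}}

```text
clock: 17.1
eef_pos: [0.5648, -0.0202, 0.1535]
tcp_rot: [0.988, 0.157, 0.001, 0.001]
wrist_force: [-7.9, 0.0, 19.0]
grip_width: 0.447
```

```bash
python3 - <<'E'
from h import *
o=manip.get_obs();c=shot('wrist');e=o['eef_pos'];print(o['clock'],e,o['wrist_force'],o['moment'],o['grip_width'])
P=cloud(c);d=np.hypot(P[...,0]-.5646,P[...,1]+.0213)
q=P[(d>.0435)&(d<.048)&(P[...,2]>.09)&(P[...,2]<.14)];print('flange z',np.percentile(q[:,2],[10,50,90]),len(q))
q=P[(d>.0515)&(d<.0545)&(P[...,2]>.09)&(P[...,2]<.13)];print('collar z',np.percentile(q[:,2],[10,50,90]),len(q))
s=shot('side');p=proj(s,np.array([[.5648,-.02,.13]]))[0].astype(int)
save('w8.png',np.hstack([cv2.resize(s['pixels'][p[1]-65:p[1]+65,p[0]-65:p[0]+65],(400,400),interpolation=cv2.INTER_CUBIC),cv2.resize(c['pixels'][:,120:520],(400,400))]))
E
```

```text
17.1 [ 0.56475266 -0.02021043  0.1535356 ] [-7.94668756  0.02796072 18.97084278] [-0.49153967  1.436413   -0.12871233] 0.44718209704289896
flange z [0.10578685 0.10712346 0.12680408] 2027
collar z [0.10104738 0.10190728 0.10339726] 1582
```

View pics/w8.png

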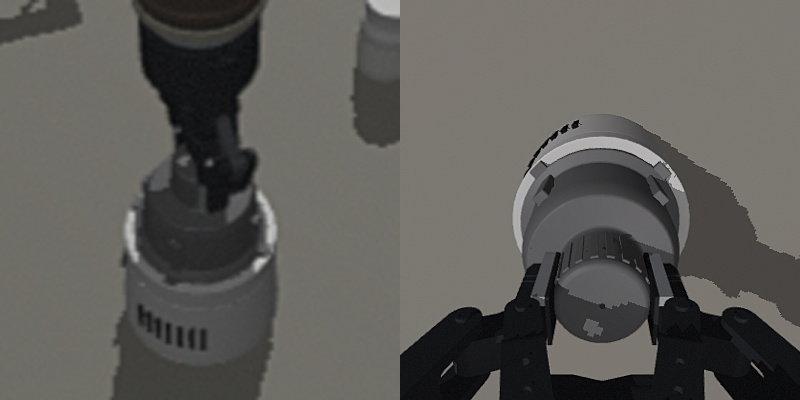

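Force is rising stiffly to 19 N, but there is an 8 N sideways load in x. I'll relieve that and press slightly more.

Emit:
{"api": "servo_tool", "payload": {
  "hand": [255,255,255,255],
  "delta_pos": [
    [-1,0,0],
    [-1.2,0,-0.5],
    [-1.2,0,-1],
    [-1.2,0,-1]
  ],
  "twist": [
    [0,0,0],
    [0,0,0],
    [0,0,0],
    [0,0,0]
  ]
}}

```text
clock: 17.6
eef_pos: [0.5646, -0.0201, 0.1534]
tcp_rot: [0.988, 0.157, 0.002, 0.001]
wrist_force: [-6.7, -0.4, 22.5]
grip_width: 0.451
```

```bash
python3 - <<'E'
from h import *
o=manip.get_obs();c=shot('wrist');e=o['eef_pos'];print(o['clock'],e,o['wrist_force'],o['moment'])
P=cloud(c);d=np.hypot(P[...,0]-.5646,P[...,1]+.0213);A=np.degrees(np.arctan2(P[...,1]+.0213,P[...,0]-.5646))
for b in range(-90,120,30):
    s=(A>b)&(A<b+30)
    q=P[s&(d>.0435)&(d<.048)&(P[...,2]>.1)&(P[...,2]<.112)][:,2];w=P[s&(d>.0515)&(d<.0545)&(P[...,2]>.095)&(P[...,2]<.104)][:,2];print(b,len(q),len(w),np.median(q),np.median(w),np.median(q)-np.median(w))
E
```

```text
17.6 [ 0.56459789 -0.02012774  0.15341685] [-6.73031248 -0.35284025 22.53762335] [-0.63260433  1.20982095 -0.0951426 ]
-90 95 181 0.1063036577695877 0.10187636021867619 0.0044272975509115076
-60 245 197 0.10623786575818042 0.10191518895298426 0.004322676805196157
-30 320 202 0.10643733272475799 0.10183082550193377 0.004606507222824213
0 344 249 0.10685915597549768 0.1018422110676395 0.005016944907858187
30 343 234 0.10713245256839354 0.10179789284217455 0.00533455972621899
60 231 154 0.1074035167546463 0.10183279725235832 0.005570719502287977
90 154 189 0.10764816611548386 0.10183272795979637 0.005815438155687497
```

The lid is seated but about 0.015 rad high toward +y. I'll tilt the tool slightly to level it.

Emit:
{"api": "servo_tool", "payload": {
  "hand": [255,255,255,255],
  "delta_pos": [
    [-0.8,0,0],
    [-1,0,-0.3],
    [-1,0,-0.5],
    [-1,0,-0.5]
  ],
  "twist": [
    [-0.5,-0.1,0],
    [-1,-0.25,0],
    [-1,-0.25,0],
    [-1,-0.25,0]
  ]
}}

```text
clock: 18.05
eef_pos: [0.5641, -0.0197, 0.1529]
tcp_rot: [0.988, 0.157, 0.003, 0.009]
wrist_force: [-5.0, -0.3, 21.3]
grip_width: 0.449
```

```bash
cat > gap.py <<'E'
from h import *
o=manip.get_obs();c=shot('wrist');e=o['eef_pos'];print(o['clock'],e,o['wrist_force'],o['moment'],o['tcp_rot'])
P=cloud(c);d=np.hypot(P[...,0]-.5646,P[...,1]+.0213);A=np.degrees(np.arctan2(P[...,1]+.0213,P[...,0]-.5646))
for b in range(-90,120,30):
    s=(A>b)&(A<b+30)
    q=P[s&(d>.0435)&(d<.048)&(P[...,2]>.1)&(P[...,2]<.112)][:,2];w=P[s&(d>.0515)&(d<.0545)&(P[...,2]>.095)&(P[...,2]<.104)][:,2];print(b,np.median(q).round(4),np.median(w).round(4),(np.median(q)-np.median(w)).round(4))
E
python3 gap.py
```

```text
18.05 [ 0.56412869 -0.0196551   0.15288771] [-4.97458846 -0.34094046 21.32098233] [ 0.06913274  0.83943002 -0.05957193] [0.98760297 0.15665538 0.00335607 0.0093919 ]
-90 0.1062 0.1018 0.0044
-60 0.1063 0.1018 0.0044
-30 0.1064 0.1019 0.0045
0 0.1064 0.1018 0.0046
30 0.1066 0.1018 0.0048
60 0.1065 0.1019 0.0046
90 0.1066 0.1018 0.0049
```

The flange is level now, 4.4–4.9 mm above the collar for a 4 mm flange, and I'm pressing with about 21 N. Handing in.

```bash
python3 - <<'E'
from h import *
o=manip.get_obs();print(o['wrist_force'],o['grip_width']);print(manip.close_job())
E
```

```text
[-4.17791813  0.78002759 21.6137318 ] 0.4490099521243982
the job is handed in; nothing more can be done
None
```

The bowl is standing in the mill's pocket, the lid is meshed over it, and I handed in at about 18 s still gripping the knob and pressing it home. The hand-in gave no verdict.

- **Bowl:** I let it go in the pocket. The wrist camera then put its rim at about 140 mm, within about 1 mm of the mill's axis.
- **Lid:** I gripped it by the knob, turned it about 2° so its ribs lined up with the grooves, and lowered it. It passed the out-of-mesh height without resistance.
- **Pressing:** I then pushed it down onto the plungers. My last checks showed about 21 N of downward push, and the grip width was unchanged.
- **Flange:** Its top reads 4.4–4.9 mm above the collar all round. For a 4 mm flange that leaves about 0.5 mm of apparent gap, within the calibration error.

**What disagreed:** After the first press the lid was about 0.015 rad high toward +y, with 8 N of sideways load. A 1° tilt and about 2 mm of shift levelled it, but 4–5 N of side load remained. I did not measure the plunger travel directly; I infer it from the push force and the lid's height. The bystanders were never touched as far as I know, but I did not measure them again at the end.

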